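# Fit an air filter and set its flow valve

## Robot

A 6-joint arm with a two-finger parallel gripper is mounted at the origin on the work surface. World frame = base frame: x ahead of the robot, y to its left, z up, the work surface at z = 0. Lengths are in m, angles in rad, forces in N, time in s.
With the tool pointing down it reaches from about 0.3 to 0.775 m from the base axis. Payload 14.6 kg.
Tool frame: the origin (TCP) lies on the centre line of the jaws, within the pads' length; the fingertips stand 19 mm ahead of it and the grasp point (between the pads) is the TCP; y points along the fingers, x is the direction in which the jaws open and shut, and the axes are right-handed (so a half turn about y gives the same grasp; the last joint's range is limited). The gripper opens to 94 mm and grips with 3 to 60 N. Pads are 16 mm wide; open, the fingers measure 119 mm over their backs; the gripper's body (75 mm by 177 mm) begins 78 mm behind the grasp point.
Start: joints at [-1.198, 0.3, 1.521, -0, 1.321, -0.067], TCP at [0.234, -0.498, 0.224] pointing down, gripper open.
Joint ranges: [-3.03, 3.03], [-0.79, 2.21], [0.23, 2.52], [-1.04, 4.18], [0, 3.07], [-2.55, 2.55]. Speed limits (rad/s): [2.22, 2.22, 2.57, 3.14, 3.14, 3.14].

## Interface

Orientations are given as [roll, pitch, yaw] about the fixed x, y, z axes, in that order (R = Rz(yaw) Ry(pitch) Rx(roll)).
In Python, from station import get_obs, cams, workorder gives the robot as it stands.
- The arm moves only by the shell command python3 -m handwheel 'ROWS' [FORCE]. ROWS is JSON, a list of rows, each an object of numbers: "fingers": the opening, from -1 (shut) to 1 (fully open); "x", "y", "z": the shift along the tool's x, y, z in m; "spin": the turn about the tool's y in degrees. In form: [{"fingers": .., "x": .., "y": .., "z": .., "spin": ..}, ...]. A call has exactly 10 rows; each row is the pose to reach, as a shift and turn from the pose commanded when the call began, along the tool's axes at that moment; what a row does not reach only later rows make up. A row lasts 1/10 s, in which the tool goes at most 50 mm and 8.59 degrees, less where a joint would pass 70% of its speed; a pose out of reach is approached as far as the arm can. A call with a gripper value outside its range is refused whole. The fingers move at their own pace and stop on an object; FORCE is the grip in N (left out, the last holds). Time passes only in rows, so rows that repeat a pose let the fingers close, or fill a call up. It gives the time, the measured TCP pose, the force and the opening at its end, in the units of the state.
- get_obs(): the state, without advancing time (a new reading comes with each control period).
- cams.camera(name): name is "side" or "top" or "wrist"; returns (picture, depth): 480x640x3 uint8, red, green, blue; 480x640 float32, m along the optical axis (not along the pixel's ray), 0 where there is no reading.
- cams.get_calibration(name): a dict with "fx", "fy", "cx", "cy" (pixels), "view" (4x4, takes a point from world to camera coordinates). Camera axes: x right, y down, z forward; pixel columns grow to the right and rows downward; lengths in m; the calibration is good to about 2 mm. A picture is of the moment at which its call begins: read the wrist's pose just before it. get_calibration takes no time and is no camera call; for the wrist camera it gives the pose at the moment of the call.
- workorder.hand_in(): hands the job in, once; it reports no verdict.
The state is a dict: "time_s": time; "qpos": joint angles; "joint_vel": joint speeds; "tau": joint torques, N m; "ee_pos": TCP position; "eef_rot": TCP orientation; "force": force on the tool from outside, world axes, zero at the start; "moment": the same for the moment, N m; "grip_width": finger opening in m.
Only numpy, scipy, OpenCV 4.12 (cv2) and the standard library are available. Lean on these libraries where they do the work, as an engineer would, in place of code of your own. Each camera call takes 0.05 s, during which the arm holds its last target. There are 200 camera calls.

## Task

Lay the clean white filter cartridge with blue ends into the red filter holder, let go, and swing the yellow clamp fully shut on it so that it is pressed home. Then turn the blue valve handle until its white pointer points at the green mark on its dial plate, without touching the other three valve handles, and let go.

Things in the scene. Friction and masses are not known exactly. Their poses are not given: they have to be found in the camera images.
- cartridge_center (a point): centre of the clean filter cartridge: loose, white round body (46 mm diameter, 98 mm long) between two square blue end blocks (56 x 56 mm, 16 mm thick), 130 mm over all, lying along its y axis, z up, centre 28 mm above the bench. 0.17 to 0.35 kg. Either way round will do. (The brown one with grey ends is spent: ignore it.)
- cradle: red filter holder fixed to the bench, base 100 x 200 mm, 12 mm thick; origin on the bench under the seat's centre. The cartridge lies in it along y. Steel plates at each end hold its end blocks with 4 mm play: side plates at x = +-32 mm (flared, 64 mm high), end plates at y = +-70 mm (48 mm high); the middle 90 mm is open for fingers. Cheeks at y = +77 to +101 mm, 106 mm high, carry the clamp
- cradle_seat (a point): where the cartridge's centre is when pressed home, 48 mm above the bench, axes as the holder's. Before clamping the end blocks rest on a sprung rubber yoke (it bears the weight and yields to a further 2 to 6 N), with the cartridge's centre 8 mm above this point
- clamp (a joint): angle of the yellow clamp arm: 0 shut and level over the cartridge (rubber pad on the cartridge's middle), about 1.57 upright, starts 1.6 to 2.0 (leaning outward to the holder's +y). Stiff hinge: stays where left; some 5 to 10 N at the black end pad closes it
- clamp_hinge (a point): on the clamp's hinge axis, 85 mm to +y of the seat and 95 mm above the bench; the axis is the holder's x. When shut the arm (36 mm wide, 10 mm thick) runs from here to -y
- clamp_pad (a point): middle of the outer face (uppermost when shut) of the black pad at the clamp arm's free end: 135 mm from the hinge along the arm and 9 mm off the hinge's plane; pad 56 mm wide, 50 mm along the arm (it ends 160 mm from the hinge), 14 mm thick. Point z is the outward normal, point -y runs from hinge to free end
- valve_blue_grip (a point): centre of the blue valve handle on its turning axis, 58 mm above the bench: an upright bar 60 mm long (along x), 14 mm wide, 36 mm tall, its top 14 mm above and its foot 22 mm below this point, on a 44 mm disc; white pointer stripe on its -x end. Four valves in a row, axes 84 mm apart, in any order
- valve_blue (a joint): angle of the blue handle, growing clockwise seen from above; the pointer meets the green mark (a green square at the plate's rim) at 1.3 rad; starts 0.1 to 0.6; range 0 to 2.6; friction about 0.06 N m, stays where left
- valve_red: red flow valve handle: an upright bar 60 mm long, 14 mm wide, 36 mm tall, on a 44 mm disc; origin on its turning axis on top of the valve's dial plate (28 mm above the bench); bar along its x axis, white pointer stripe on its -x end, top 44 mm above the origin. It turns easily; must not be touched
- valve_yellow: yellow flow valve handle: an upright bar 60 mm long, 14 mm wide, 36 mm tall, on a 44 mm disc; origin on its turning axis on top of the valve's dial plate (28 mm above the bench); bar along its x axis, white pointer stripe on its -x end, top 44 mm above the origin. It turns easily; must not be touched
- valve_green: green flow valve handle: an upright bar 60 mm long, 14 mm wide, 36 mm tall, on a 44 mm disc; origin on its turning axis on top of the valve's dial plate (28 mm above the bench); bar along its x axis, white pointer stripe on its -x end, top 44 mm above the origin. It turns easily; must not be touched
Not all that is in view belongs to the job. Leave any pink look-alike of the part that bears cartridge_center alone. Of the things that look like the cradle, the larger one is meant.

How it is judged:
By the outcome, as a careful person would: the job done as asked, in the order asked, and still so for the second after the job is handed in, with the robot touching nothing.
It also fails if it takes over 72 s, if anything falls off the work surface, if the arm or the gripper's body presses on something with over 40 N, if the wrist force passes 120 N, or if a joint passes its speed limit or range.

## Working session

There is one attempt and no reset: what is moved stays moved. The work goes in short steps, Python scripts to look and compute and a shell command to move; the robot and the scene stay as the last step left them, time stands still between calls to the robot, and variables do not carry over. Pictures are saved under pics/ and viewed, about 8 in all and at most 12, crops included, and the job is handed in when it is done.

```bash
mkdir -p pics; ls
python3 - <<'E'
from station import get_obs,cams
import cv2,numpy as np
o=get_obs();print(o)
for n in ["top","side"]:
    p,d=cams.camera(n);c=cams.get_calibration(n)
    cv2.imwrite(f"pics/{n}0.png",p[:,:,::-1]);np.savez(f"pics/{n}0.npz",p=p,d=d,**c)
    print(n,c)
E
```

```text
pics
{'time_s': 0.0, 'qpos': array([-1.19758422e+00,  3.00468250e-01,  1.52156800e+00,  3.46417159e-05,
        1.32068572e+00, -6.66119314e-02]), 'joint_vel': array([-2.62287542e-04, -1.85918666e-03,  1.97647665e-03, -1.69544550e-05,
        1.12421895e-03,  6.81593796e-04]), 'tau': array([ 1.05241812e-03, -5.31809485e+01, -3.52738595e+01,  7.08939414e-02,
        2.44259764e-02, -1.41385367e-04]), 'ee_pos': array([ 0.23409351, -0.49743875,  0.22389341]), 'eef_rot': array([-1.57068768e+00,  1.12458083e-03, -1.13098082e+00]), 'force': array([0.10886294, 0.15461989, 0.88989173]), 'moment': array([ 0.0056119 , -0.02943147,  0.02092124]), 'grip_width': 0.09435314163129956}
top {'fx': 613.5016499523452, 'fy': 613.5016499523452, 'cx': 318.1124353434136, 'cy': 244.09104411697155, 'view': array([[ 0.00644018, -0.99997112, -0.00403571,  0.17853018],
       [-0.98691959, -0.0057059 , -0.16111228,  0.48202735],
       [ 0.16108459,  0.00502051, -0.98692783,  1.71021655],
       [ 0.        ,  0.        ,  0.        ,  1.        ]])}
side {'fx': 540.9066684935615, 'fy': 540.9066684935615, 'cx': 314.1506031663561, 'cy': 236.9548864346727, 'view': array([[-0.98919547, -0.14625059, -0.01015316,  0.49365321],
       [-0.10251223,  0.73954613, -0.66525391, -0.00639959],
       [ 0.10480251, -0.65702534, -0.74654815,  1.47267838],
       [ 0.        ,  0.        ,  0.        ,  1.        ]])}
```

View pics/top0.png

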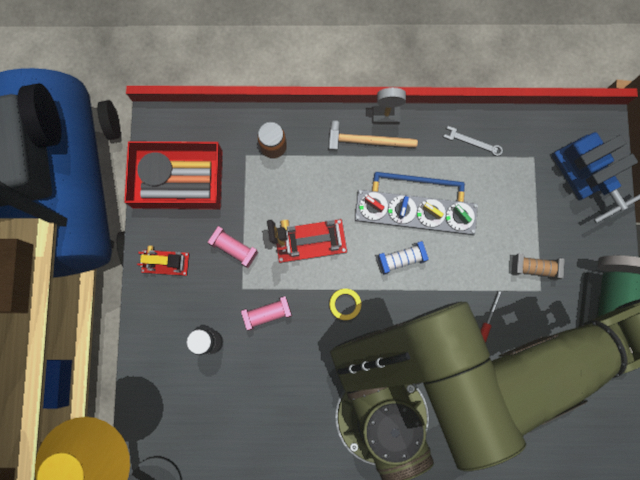

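View pics/side0.png

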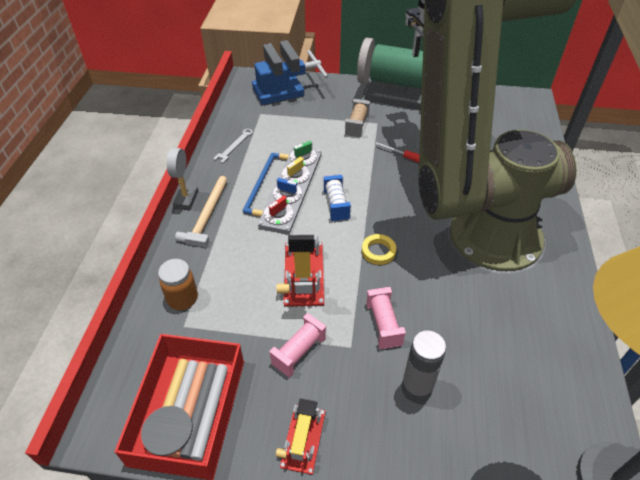

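Top view: clean cartridge at (403,258), spent one at (537,267), pink look-alikes at (232,246) and (266,313). Large cradle is at (311,241), the small look-alike at (164,261), and the blue valve at (402,207). Now measuring from both fixed views.

```bash
cat > h.py <<'E'
import numpy as np,cv2
from station import get_obs,cams
def cloud(p,d,c):
    v,u=np.mgrid[:480,:640];X=np.stack([(u-c['cx'])/c['fx']*d,(v-c['cy'])/c['fy']*d,d],-1)
    V=np.array(c['view']);W=(X-V[:3,3])@V[:3,:3]
    W[d<=0]=np.nan
    return W
def load(n):
    z=np.load(f"pics/{n}.npz");return z['p'],z['d'],cloud(z['p'],z['d'],z)
def hsv(p):return cv2.cvtColor(p,cv2.COLOR_RGB2HSV)
def sel(W,lo,hi):return np.all((W>lo)&(W<hi),-1)
def rect(P):
    (c,s,a)=cv2.minAreaRect((P[:,:2]*1000).astype(np.float32));return np.round(c,1),np.round(s,1),round(a,1)
E
python3 - <<'E'
from h import *
for n in ["top0","side0"]:
    p,d,W=load(n);H=hsv(p)
    if n=="top0":
        for uv in [(403,258),(311,241),(402,207),(275,235),(318,222)]:print(uv,W[uv[1],uv[0]].round(3))
    h,s,v=H[...,0],H[...,1],H[...,2]
    blue=(h>100)&(h<130)&(s>120)&(v>60)
    red=((h<6)|(h>174))&(s>150)&(v>80)
    bench=sel(W,[.3,-.3,-.02],[.5,.1,.01]);print(n,"bench z",np.median(W[bench][:,2]))
    b0=W[240,383] if n=="top0" else None
    m=blue&sel(W,[.35,-.2,.02],[.52,.08,.09]);P=W[m];print("cart blue",len(P),rect(P),P[:,2].min(),np.percentile(P[:,2],[50,98]))
    m=red&sel(W,[.35,.08,.004],[.6,.32,.024]);P=W[m];print("cradle",len(P),rect(P))
    m=sel(W,[.4,.08,.12],[.6,.4,.4]);P=W[m];print("clamp hi",len(P),P.min(0),P.max(0),P.mean(0))
    m=blue&sel(W,[.5,-.12,.045],[.60,.05,.09]);P=W[m];print("valve",len(P),rect(P),P[:,2].max())
E
```

```text
(403, 258) [ 0.441 -0.059  0.046]
(311, 241) [0.491 0.202 0.031]
(402, 207) [ 0.584 -0.056  0.068]
(275, 235) [0.471 0.29  0.24 ]
(318, 222) [0.553 0.182 0.001]
top0 bench z 0.0001244139204968866
cart blue 206 (array([443.5, -58.8]), array([ 54.3, 130.2]), 17.6) 0.04156098248604337 [0.05566693 0.06420963]
cradle 1004 (array([495.9, 205.1]), array([ 99.1, 196. ]), 9.2)
clamp hi 339 [0.45214288 0.26275395 0.12041259] [0.50727731 0.30955563 0.26008037] [0.47867297 0.28763011 0.22021716]
valve 33 (array([579.2, -59.2]), array([12.4, 42.1]), 74.3) 0.08313346068772391
side0 bench z 0.0006142502325050185
cart blue 295 (array([443.8, -56. ]), array([ 51.7, 133.7]), 17.0) 0.020157098217388 [0.04885877 0.05905251]
cradle 769 (array([494.7, 214.2]), array([ 95.4, 189.5]), 9.0)
clamp hi 781 [0.45196852 0.284222   0.12001451] [0.50756511 0.31334739 0.25803199] [0.47985687 0.29929301 0.2060175 ]
valve 100 (array([581.2, -53. ]), array([15.6, 46.3]), 62.2) 0.07558073705695256
```

```bash
python3 -m handwheel '[{"fingers":1,"x":-0.031,"y":0,"z":0.038,"spin":-8.2},{"fingers":1,"x":-0.062,"y":0,"z":0.075,"spin":-16.4},{"fingers":1,"x":-0.092,"y":0,"z":0.113,"spin":-24.6},{"fingers":1,"x":-0.123,"y":0,"z":0.151,"spin":-32.8},{"fingers":1,"x":-0.154,"y":0,"z":0.188,"spin":-41},{"fingers":1,"x":-0.185,"y":0,"z":0.226,"spin":-49.2},{"fingers":1,"x":-0.215,"y":0,"z":0.264,"spin":-57.4},{"fingers":1,"x":-0.246,"y":0,"z":0.301,"spin":-65.6},{"fingers":1,"x":-0.277,"y":0,"z":0.339,"spin":-73.8},{"fingers":1,"x":-0.308,"y":0,"z":0.377,"spin":-82.4}]' 30
cat >> h.py <<'E'
def go(x,y,z,yawdeg,cmd=None):
    "tool-axes shift and spin from the measured pose to a world pose (tool down)"
    o=get_obs();e=o['ee_pos'];w=o['eef_rot'][2];d=np.array([x,y,z])-e
    c,s=np.cos(w),np.sin(w)
    sp=-(yawdeg-np.degrees(w));sp=(sp+90)%180-90
    print(f"at {e.round(4)} yaw {np.degrees(w):.1f} t {o['time_s']:.1f} -> x {d[0]*c+d[1]*s:.4f} y {-d[2]:.4f} z {-d[0]*s+d[1]*c:.4f} spin {sp:.1f}")
def snap(n,f):
    c=cams.get_calibration(n);p,d=cams.camera(n)
    cv2.imwrite(f"pics/{f}.png",p[:,:,::-1]);np.savez(f"pics/{f}.npz",p=p,d=d,**c)
E
python3 -c "
from h import *
snap('wrist','w1');go(.4437,-.058,.224,17.6)"
```

```text
time_s: 1.1
ee_pos: [0.4445, -0.0564, 0.2245]
eef_rot: [-1.571, -0.0, 0.313]
force: [0.8, -0.2, -0.9]
grip_width: 0.0938
at [ 0.4464 -0.0513  0.2244] yaw 18.7 t 1.1 -> x -0.0047 y 0.0004 z -0.0054 spin 1.1
```

View pics/w1.png

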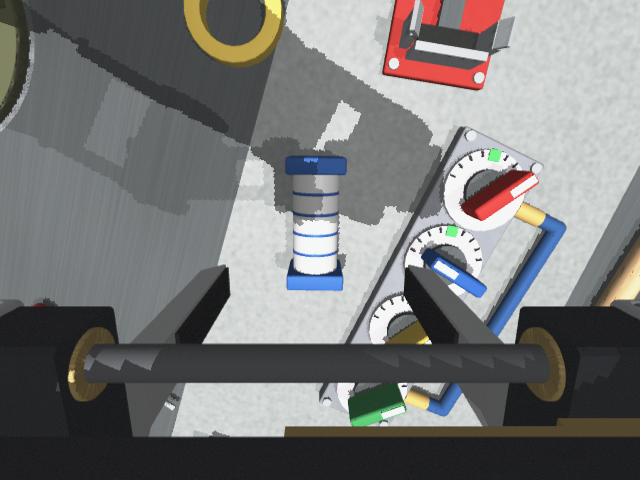

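The wrist view shows the clean white cartridge with blue ends at (316,222), confirming the choice. The blue valve is at (455,272) and the near end of the cradle at (440,60).

Run:
```python
from h import *
snap('wrist','w2')
p,d,W=load('w2');H=hsv(p);h,s,v=H[...,0],H[...,1],H[...,2]
blue=(h>100)&(h<130)&(s>110)&(v>50)
P=W[sel(W,[.3,-.2,-.01],[.4,.1,.01])];print("bench",np.median(P[:,2]))
m=blue&sel(W,[.35,-.15,.045],[.52,.08,.07]);P=W[m];print("cart",len(P),rect(P),np.median(P[:,2]))
m=sel(W,[.54,-.12,.062],[.64,.0,.085])&blue;P=W[m];print("valve",len(P),rect(P),np.median(P[:,2]),P[:,2].max())
g=(h>50)&(h<75)&(s>120)&(v>120)&sel(W,[.5,-.12,.0],[.7,.05,.05]);n,L,st,ce=cv2.connectedComponentsWithStats(g.astype(np.uint8))
for i in range(1,n):
    if st[i,4]>30:print("green",ce[i].round(),np.nanmedian(W[L==i],0).round(4))
pipe=blue&sel(W,[.6,-.2,.0],[.75,.15,.2]);print("pipe",W[pipe][:,2].max())
go(.4437,-.058,.224,17.6)
```

```text
bench -0.0005257662602343216
cart 2232 (array([446.2, -60.7]), array([ 54.4, 130.1]), 17.2) 0.055059015036886066
valve 615 (array([588.3, -62.2]), array([13.8, 59.5]), 75.5) 0.07114323097941948 0.07347788340754684
green [447. 237.] [ 0.5831 -0.0274  0.0288]
green [406. 305.] [ 0.5717 -0.1122  0.0286]
pipe 0.07347788340754684
at [ 0.4453 -0.0542  0.2242] yaw 18.2 t 1.2 -> x -0.0027 y 0.0002 z -0.0031 spin 0.6
```

```bash
python3 -m handwheel '[{"fingers":1,"x":0,"y":0.04,"z":-0.002,"spin":0},{"fingers":1,"x":0,"y":0.085,"z":-0.002,"spin":0},{"fingers":1,"x":0,"y":0.13,"z":-0.002,"spin":0},{"fingers":1,"x":0,"y":0.17,"z":-0.002,"spin":0},{"fingers":1,"x":0,"y":0.194,"z":-0.002,"spin":0},{"fingers":1,"x":0,"y":0.194,"z":-0.002,"spin":0},{"fingers":-1,"x":0,"y":0.194,"z":-0.002,"spin":0},{"fingers":-1,"x":0,"y":0.194,"z":-0.002,"spin":0},{"fingers":-1,"x":0,"y":0.194,"z":-0.002,"spin":0},{"fingers":-1,"x":0,"y":0.194,"z":-0.002,"spin":0}]' 30
python3 -m handwheel '[{"fingers":-1,"x":0,"y":0,"z":0,"spin":0},{"fingers":-1,"x":0,"y":0,"z":0,"spin":0},{"fingers":-1,"x":0,"y":-0.02,"z":0,"spin":0},{"fingers":-1,"x":0,"y":-0.05,"z":0,"spin":0},{"fingers":-1,"x":0,"y":-0.09,"z":0,"spin":0},{"fingers":-1,"x":0,"y":-0.13,"z":0,"spin":0},{"fingers":-1,"x":0,"y":-0.16,"z":0,"spin":0},{"fingers":-1,"x":0,"y":-0.16,"z":0,"spin":0},{"fingers":-1,"x":0,"y":-0.16,"z":0,"spin":0},{"fingers":-1,"x":0,"y":-0.16,"z":0,"spin":0}]' 30
python3 -c "
from h import *
go(.52,.06,.19,9.1)"
```

```text
time_s: 2.2
ee_pos: [0.4452, -0.0605, 0.0314]
eef_rot: [-1.572, -0.002, 0.307]
force: [-0.4, -0.3, -0.3]
grip_width: 0.0654
time_s: 3.2
ee_pos: [0.444, -0.0602, 0.1887]
eef_rot: [-1.569, 0.003, 0.307]
force: [-0.8, -0.5, -3.8]
grip_width: 0.0456
at [ 0.444  -0.0602  0.1887] yaw 17.6 t 3.2 -> x 0.1088 y -0.0013 z 0.0916 spin 8.5
```

```bash
python3 -m handwheel '[{"fingers":-1,"x":0.03,"y":0,"z":0.025,"spin":2},{"fingers":-1,"x":0.06,"y":0,"z":0.05,"spin":4},{"fingers":-1,"x":0.085,"y":0,"z":0.07,"spin":6},{"fingers":-1,"x":0.1,"y":0,"z":0.085,"spin":8},{"fingers":-1,"x":0.109,"y":0,"z":0.09,"spin":8.5},{"fingers":-1,"x":0.109,"y":0,"z":0.09,"spin":8.5},{"fingers":-1,"x":0.109,"y":0,"z":0.09,"spin":8.5},{"fingers":-1,"x":0.109,"y":0,"z":0.09,"spin":8.5},{"fingers":-1,"x":0.109,"y":0,"z":0.09,"spin":8.5},{"fingers":-1,"x":0.109,"y":0,"z":0.09,"spin":8.5}]' 30
python3 -c "
from h import *
snap('wrist','w3')
go(.496,.206,.19,9.1)
p,d,W=load('w3');H=hsv(p);h,s,v=H[...,0],H[...,1],H[...,2]
red=((h<6)|(h>174))&(s>150)&(v>80)
m=red&sel(W,[.35,.08,.004],[.6,.36,.022]);P=W[m];print('cradle',len(P),rect(P),np.median(P[:,2]))
"
```

```text
time_s: 4.2
ee_pos: [0.5213, 0.0579, 0.1906]
eef_rot: [-1.571, -0.0, 0.158]
force: [0.3, -0.6, -3.2]
grip_width: 0.0453
at [0.5214 0.058  0.1906] yaw 9.1 t 4.2 -> x -0.0017 y 0.0006 z 0.1501 spin -0.0
cradle 11188 (array([501.5, 181.7]), array([ 99.2, 129.5]), 9.3) 0.01141169677051344
```

View pics/w3.png

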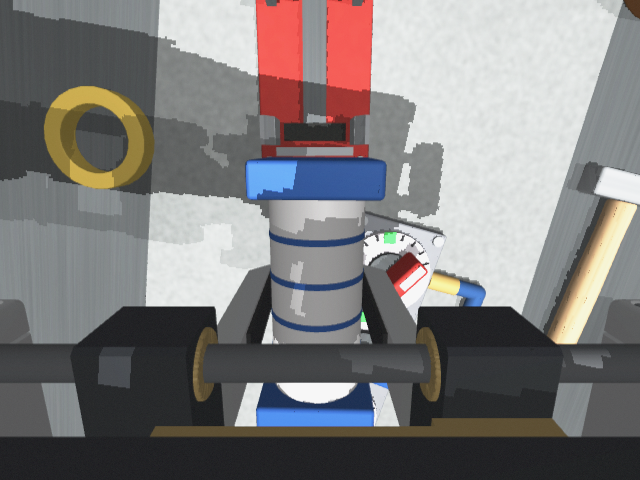

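Run:
```python
from h import *
a=np.radians(9.2);ex=np.array([np.cos(a),np.sin(a)]);ey=np.array([-np.sin(a),np.cos(a)]);o=np.array([.496,.206])
pc=lambda x:np.percentile(x,[1,50,99]).round(4)
for n in ["top0","side0","w2","w3"]:
    p,d,W=load(n);H=hsv(p);h,s,v=H[...,0],H[...,1],H[...,2]
    X=(W[...,:2]-o)@ex;Y=(W[...,:2]-o)@ey;Z=W[...,2]
    red=((h<6)|(h>174))&(s>150)&(v>80)&(abs(X)<.08)&(abs(Y)<.15)
    b=red&(Z>.004)&(Z<.018)
    print(n,"base X",pc(X[b]),"Y",pc(Y[b]))
    near=(abs(X)<.06)&(abs(Y)<.15)
    for lo,hi in [(.025,.045),(.05,.062),(.07,.1),(.1,.11)]:
        m=near&(Z>lo)&(Z<hi)
        if n=="w3": m&=(Y>-.085)&(Z<.13)
        if m.sum()>20:print("  z",lo,hi,m.sum(),"X",pc(X[m]),"Y",pc(Y[m]))
    m=near&(Z>.15)&(Z<.3)&(n!="w3")&(n!="w2")
    if m.sum():
        print("  pad X",pc(X[m]),"Y",pc(Y[m]),"Z",pc(Z[m]))
        for z0 in np.arange(.12,.26,.02):
            q=m&(abs(Z-z0)<.01)
            if q.sum()>5:print("   z%.2f"%z0,q.sum(),pc(X[q]),pc(Y[q]))
    if n=="w3":
        blue=(h>100)&(h<130)&(s>110)&(v>50)&(Z>.15)&(Z<.24);print("cart in tool: x",pc(X[blue]),"Y",pc(Y[blue]-(np.array([.5214,.058])-o)@ey),"Xtcp",(np.array([.5214,.058])-o)@ex,"Z",pc(Z[blue]))
```

```text
top0 base X [-0.0482 -0.0148  0.048 ] Y [-0.0979 -0.0094  0.0888]
  z 0.025 0.045 381 X [-0.041  -0.0001  0.0594] Y [-0.0866  0.0029  0.0787]
  z 0.05 0.062 122 X [-0.0421  0.0065  0.0427] Y [-0.0858  0.0365  0.0851]
  z 0.07 0.1 25 X [-0.0429 -0.0285  0.0391] Y [-0.0759  0.0732  0.0908]
  z 0.1 0.11 32 X [-0.0326 -0.0258 -0.0106] Y [0.068  0.0765 0.09  ]
  pad X [-0.0293 -0.0043  0.0252] Y [0.0596 0.0855 0.1018] Z [0.1611 0.2255 0.2596]
   z0.16 12 [-0.0197 -0.0161  0.0111] [0.0593 0.0783 0.0854]
   z0.18 26 [-0.0186 -0.0116  0.0155] [0.0595 0.063  0.0819]
   z0.20 101 [-0.0175 -0.001   0.0143] [0.0618 0.0726 0.0832]
   z0.22 37 [-0.0293 -0.0121  0.0219] [0.0826 0.0849 0.0968]
   z0.24 48 [-0.029  -0.0044  0.0245] [0.0855 0.0886 0.1018]
   z0.26 105 [-0.028  -0.0012  0.0268] [0.0874 0.0942 0.1018]
side0 base X [-0.0467 -0.0097  0.0463] Y [-0.0765  0.0318  0.1009]
  z 0.025 0.045 323 X [-0.0408  0.0129  0.0589] Y [-0.0812  0.067   0.0931]
  z 0.05 0.062 96 X [-0.0415 -0.0261  0.0408] Y [-0.0768  0.0556  0.0937]
  z 0.07 0.1 107 X [-0.0313  0.0062  0.0317] Y [0.0735 0.0885 0.0943]
  z
[... 373 characters left out ...]
[0.0963 0.0988 0.1025]
   z0.24 144 [-0.0279 -0.0003  0.0267] [0.0972 0.1014 0.105 ]
   z0.26 157 [-0.028  -0.0007  0.0266] [0.0884 0.098  0.1047]
w2 base X [-0.0481 -0.0021  0.0498] Y [-0.103  -0.0529 -0.0213]
  z 0.025 0.045 1962 X [-0.0384  0.0021  0.0379] Y [-0.0883 -0.0708 -0.0448]
  z 0.05 0.062 570 X [-0.0394  0.0351  0.0414] Y [-0.0793 -0.0695 -0.0572]
w3 base X [-0.047   0.0021  0.0501] Y [-0.0857 -0.0103  0.0384]
  z 0.025 0.045 1310 X [-0.0304  0.0019  0.0337] Y [-0.078  -0.0678  0.0108]
  z 0.05 0.062 541 X [-0.0404 -0.0306  0.0399] Y [-0.0789 -0.0681 -0.0572]
cart in tool: x [-0.0248  0.0024  0.029 ] Y [-0.0585  0.0489  0.0636] Xtcp 0.0014108453544623134 Z [0.1899 0.2088 0.211 ]
```

Run:
```python
from h import *
a=np.radians(9.2);ex=np.array([np.cos(a),np.sin(a)]);ey=np.array([-np.sin(a),np.cos(a)]);o=np.array([.496,.206])
for n in ["top0","side0","w2","w3"]:
    p,d,W=load(n)
    X=(W[...,:2]-o)@ex;Y=(W[...,:2]-o)@ey;Z=W[...,2]
    for nm,m in [("ends z43-52",(abs(X)<.026)&(Z>.043)&(Z<.052)),("side z60-67",(abs(X)<.05)&(Z>.058)&(Z<.067)&(abs(X)>.028)),("cheek z102-110",(abs(X)<.05)&(Z>.102)&(Z<.112))]:
        if n=='w3' and nm[0]=='c':continue
        y=Y[m&(abs(Y)<.12)];hh,e=np.histogram(y*1000,np.arange(-110,112,2))
        print(n,nm,{int(e[i]):int(hh[i]) for i in range(len(hh)) if hh[i]})
p,d,W=load('top0');c=np.load('pics/top0.npz')
cv2.imwrite('pics/crop.png',np.hstack([cv2.resize(load('top0')[0][205:275,260:360],(500,350),interpolation=2),cv2.resize(load('w2')[0][0:100,370:520][:,:143],(300,350*300//500),interpolation=2).__class__(0) if 0 else np.zeros((350,1,3),np.uint8)])[:,:,::-1])
s=load('side0')[0][225:315,260:345];cv2.imwrite('pics/crop2.png',np.vstack([cv2.resize(s,None,fx=6,fy=6,interpolation=2)])[:,:,::-1])
```

```text
top0 ends z43-52 {-88: 6, -86: 8, -84: 11, -82: 6, -80: 1, 60: 8, 62: 3, 64: 4, 66: 1}
top0 side z60-67 {-78: 4, -76: 2, -74: 4, -72: 2, -70: 2, -68: 3, -66: 3, -64: 3, -62: 3, -60: 4, -58: 3, -56: 2, 38: 3, 40: 3, 42: 1, 44: 2, 46: 3, 48: 2, 50: 3, 52: 3, 54: 4, 56: 1, 66: 1, 68: 1, 74: 1, 76: 1, 78: 1, 82: 1}
top0 cheek z102-110 {66: 1, 68: 2, 70: 5, 72: 4, 74: 3, 76: 2, 78: 1, 80: 1, 82: 2, 84: 3, 86: 2, 88: 2, 90: 1}
side0 ends z43-52 {58: 1, 60: 8, 62: 9, 64: 13, 66: 15, 68: 10, 70: 5, 90: 3, 92: 2}
side0 side z60-67 {-80: 1, -78: 2, -76: 1, -72: 4, -68: 3, -64: 6, -62: 2, -60: 3, -58: 3, -56: 2, -52: 1, 36: 3, 38: 3, 40: 4, 42: 3, 44: 3, 46: 3, 48: 2, 50: 3, 52: 3, 54: 3, 56: 5, 58: 5, 90: 2, 94: 1}
side0 cheek z102-110 {68: 3, 70: 3, 72: 5, 74: 3, 76: 7, 78: 6, 80: 18, 82: 22, 84: 7, 86: 3, 88: 8, 90: 6, 92: 5}
w2 ends z43-52 {-90: 59, -88: 179, -86: 150, -84: 149, -82: 76}
w2 side z60-67 {-80: 48, -78: 48, -76: 56, -74: 46, -72: 51, -70: 50, -68: 48, -66: 52, -64: 54, -62: 55, -60: 55, -58: 26}
w2 cheek z102-110 {}
w3 ends z43-52 {-88: 185, -86: 124, -84: 187, -82: 61}
w3 side z60-67 {-80: 20, -78: 52, -76: 46, -74: 56, -72: 50, -70: 50, -68: 56, -66: 56, -64: 49, -62: 51, -60: 60, -58: 26}
```

View pics/crop2.png

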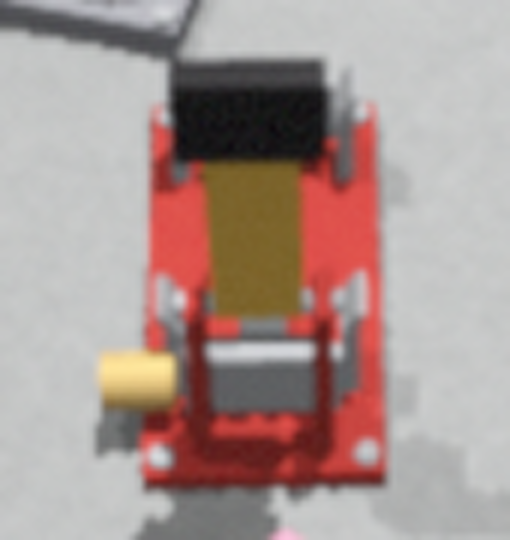

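```bash
python3 -c "
from h import *
V=np.array(np.load('pics/w3.npz')['view']);C=-V[:3,:3].T@V[:3,3];w=np.radians(9.1);d=C-np.array([.5214,.058,.1906])
print('cam in tool x,z, up',d[0]*np.cos(w)+d[1]*np.sin(w),-d[0]*np.sin(w)+d[1]*np.cos(w),d[2],'dir',V[2,:3])
go(.4987,.1966,.19,9.2)"
```

```text
cam in tool x,z, up 0.0012204567492980368 0.06785917199254721 0.15967515195027965 dir [ 0.03939796 -0.23661007 -0.97080558]
at [0.5214 0.058  0.1906] yaw 9.1 t 4.2 -> x -0.0005 y 0.0006 z 0.1404 spin -0.1
```

```bash
python3 -m handwheel '[{"fingers":-1,"x":0,"y":0,"z":0.03,"spin":0},{"fingers":-1,"x":0,"y":0,"z":0.065,"spin":0},{"fingers":-1,"x":0,"y":0,"z":0.1,"spin":0},{"fingers":-1,"x":0,"y":0,"z":0.125,"spin":0},{"fingers":-1,"x":0,"y":0,"z":0.14,"spin":0},{"fingers":-1,"x":0,"y":0.02,"z":0.14,"spin":0},{"fingers":-1,"x":0,"y":0.045,"z":0.14,"spin":0},{"fingers":-1,"x":0,"y":0.07,"z":0.14,"spin":0},{"fingers":-1,"x":0,"y":0.085,"z":0.14,"spin":0},{"fingers":-1,"x":0,"y":0.085,"z":0.14,"spin":0}]' 30
python3 -c "
from h import *
snap('side','s1');snap('wrist','w4');go(.4987,.1966,.06,9.2)
s=load('s1')[0][130:330,200:400];w=load('w4')[0]
cv2.imwrite('pics/c4.png',np.hstack([cv2.resize(s,(480,480),interpolation=2),w[:,160:480]])[:,:,::-1])"
```

```text
time_s: 5.25
ee_pos: [0.4985, 0.1959, 0.1036]
eef_rot: [-1.571, 0.004, 0.158]
force: [0.0, 0.3, -3.0]
grip_width: 0.0454
at [0.4997 0.1964 0.106 ] yaw 9.1 t 5.3 -> x -0.0009 y 0.0460 z 0.0004 spin -0.1
```

View pics/c4.png

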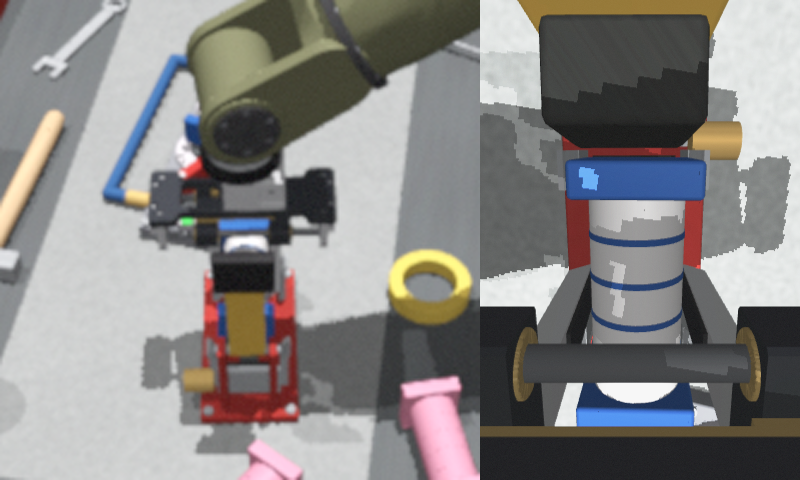

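Side and wrist views: the cartridge hangs centred over the cradle, blue end at (635,178) in line with the plates. The clamp clears the gripper and no camera body sticks out. Lowering slowly.

```bash
python3 -m handwheel '[{"fingers":-1,"x":0,"y":0.01,"z":0,"spin":0},{"fingers":-1,"x":0,"y":0.02,"z":0,"spin":0},{"fingers":-1,"x":0,"y":0.028,"z":0,"spin":0},{"fingers":-1,"x":0,"y":0.033,"z":0,"spin":0},{"fingers":-1,"x":0,"y":0.037,"z":0,"spin":0},{"fingers":-1,"x":0,"y":0.04,"z":0,"spin":0},{"fingers":-1,"x":0,"y":0.042,"z":0,"spin":0},{"fingers":-1,"x":0,"y":0.044,"z":0,"spin":0},{"fingers":-1,"x":0,"y":0.045,"z":0,"spin":0},{"fingers":-1,"x":0,"y":0.045,"z":0,"spin":0}]' 30
```

```text
time_s: 6.35
ee_pos: [0.4994, 0.1966, 0.0606]
eef_rot: [-1.571, -0.0, 0.159]
force: [-0.7, -0.5, 2.3]
grip_width: 0.0452
```

```bash
python3 -m handwheel '[{"fingers":1,"x":0,"y":0,"z":0,"spin":0},{"fingers":1,"x":0,"y":0,"z":0,"spin":0},{"fingers":1,"x":0,"y":0,"z":0,"spin":0},{"fingers":1,"x":0,"y":0,"z":0,"spin":0},{"fingers":1,"x":0,"y":0,"z":0,"spin":0},{"fingers":1,"x":0,"y":-0.02,"z":0,"spin":0},{"fingers":1,"x":0,"y":-0.06,"z":0,"spin":0},{"fingers":1,"x":0,"y":-0.1,"z":0,"spin":0},{"fingers":1,"x":0,"y":-0.15,"z":0,"spin":0},{"fingers":1,"x":0,"y":-0.19,"z":0,"spin":0}]' 30
python3 - <<'E'
from h import *
snap('wrist','w5');snap('wrist','w6');go(.4987,.1966,.06,9.2)
a=np.radians(9.2);ex=np.array([np.cos(a),np.sin(a)]);ey=np.array([-np.sin(a),np.cos(a)]);o=np.array([.4975,.1957])
pc=lambda x:np.percentile(x,[1,50,99]).round(4)
p,d,W=load('w6');H=hsv(p);h,s,v=H[...,0],H[...,1],H[...,2]
X=(W[...,:2]-o)@ex;Y=(W[...,:2]-o)@ey;Z=W[...,2]
b=(h>100)&(h<130)&(s>110)&(v>50)&(abs(X)<.06)&(abs(Y)<.1)
print("blue X",pc(X[b]),"Y",pc(Y[b]),"Z",pc(Z[b]))
for q in (b&(Y>0),b&(Y<0)):print(pc(X[q]),pc(Z[q]))
m=(abs(X)<.05)&(Y>.03)&(Y<.16)&(Z>.15);print("clamp",pc(X[m]),pc(Y[m]),pc(Z[m]))
cv2.imwrite('pics/w6v.png',p[:,:,::-1])
E
```

```text
time_s: 7.35
ee_pos: [0.4993, 0.1966, 0.2533]
eef_rot: [-1.571, -0.002, 0.159]
force: [0.2, -0.1, 0.6]
grip_width: 0.0944
at [0.5008 0.1971 0.2561] yaw 9.1 t 7.5 -> x -0.0022 y 0.1961 z -0.0002 spin -0.1
blue X [-0.0229  0.0041  0.031 ] Y [-0.0641  0.0087  0.0639] Z [0.0494 0.083  0.085 ]
[-0.0228  0.0048  0.0319] [0.0657 0.0831 0.085 ]
[-0.0233  0.0036  0.0308] [0.0424 0.0828 0.0849]
clamp [-0.0496 -0.0051  0.0277] [0.0302 0.0949 0.1105] [0.1813 0.2522 0.3611]
```

View pics/w6v.png

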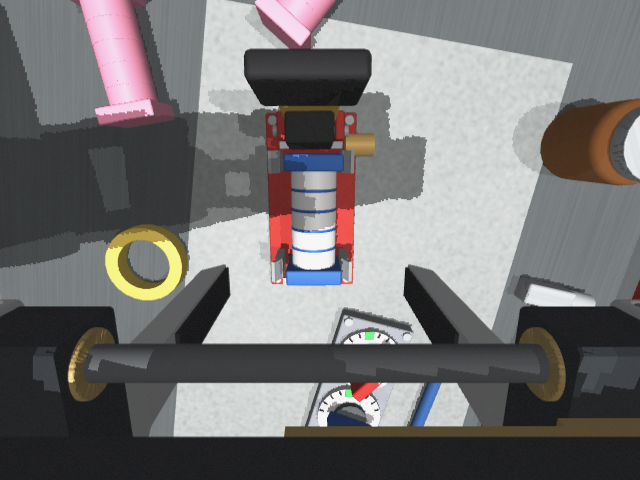

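Cartridge lies level in the holder (end blocks at (313,160) and (313,275), tops z≈0.084 as expected). The clamp pad is at (308,77). Next: go over and behind it with the fingers shut.

```bash
python3 -m handwheel '[{"fingers":-1,"x":0,"y":-0.04,"z":0,"spin":0},{"fingers":-1,"x":0,"y":-0.065,"z":0.02,"spin":0},{"fingers":-1,"x":0,"y":-0.065,"z":0.06,"spin":0},{"fingers":-1,"x":0,"y":-0.065,"z":0.1,"spin":0},{"fingers":-1,"x":0,"y":-0.065,"z":0.135,"spin":0},{"fingers":-1,"x":0,"y":-0.065,"z":0.155,"spin":0},{"fingers":-1,"x":0,"y":-0.065,"z":0.155,"spin":0},{"fingers":-1,"x":0,"y":-0.03,"z":0.155,"spin":0},{"fingers":-1,"x":0,"y":0,"z":0.155,"spin":0},{"fingers":-1,"x":0,"y":0.018,"z":0.155,"spin":0}]' 40
python3 -c "
from h import *
e=get_obs()
a=np.radians(9.2);d=e['ee_pos'][:2]-[.4975,.1957];print('X',d@[np.cos(a),np.sin(a)],'Y',d@[-np.sin(a),np.cos(a)],e['ee_pos'],e['qpos'])"
```

```text
time_s: 8.45
ee_pos: [0.4744, 0.3484, 0.2294]
eef_rot: [-1.572, 0.003, 0.158]
force: [-0.2, 0.2, 0.3]
grip_width: 0.0176
X 0.0016152249894691077 Y 0.1544021218615891 [0.47440845 0.34837418 0.22937128] [ 5.71245595e-01  3.84663287e-01  1.39638795e+00 -1.67032639e-04
  1.36389482e+00  4.13139261e-01]
```

```bash
python3 -m handwheel '[{"fingers":-1,"x":0,"y":0,"z":-0.015,"spin":0},{"fingers":-1,"x":0,"y":0,"z":-0.03,"spin":0},{"fingers":-1,"x":0,"y":0,"z":-0.043,"spin":0},{"fingers":-1,"x":0,"y":0,"z":-0.055,"spin":0},{"fingers":-1,"x":0,"y":0,"z":-0.067,"spin":0},{"fingers":-1,"x":0,"y":-0.002,"z":-0.078,"spin":0},{"fingers":-1,"x":0,"y":-0.002,"z":-0.09,"spin":0},{"fingers":-1,"x":0,"y":-0.001,"z":-0.1,"spin":0},{"fingers":-1,"x":0,"y":0.001,"z":-0.11,"spin":0},{"fingers":-1,"x":0,"y":0.0035,"z":-0.119,"spin":0}]' 40
python3 -c "
from h import *
e=get_obs()
a=np.radians(9.2);d=e['ee_pos'][:2]-[.4975,.1957];print('X',d@[np.cos(a),np.sin(a)],'Y',d@[-np.sin(a),np.cos(a)],e['force'])"
```

```text
time_s: 9.45
ee_pos: [0.4938, 0.2314, 0.2296]
eef_rot: [-1.57, -0.001, 0.158]
force: [-1.3, 5.4, -0.1]
grip_width: 0.0004
X 0.002014205321382857 Y 0.035838760971246476 [-1.25694351  5.38824347 -0.10928142]
```

```bash
python3 -m handwheel '[{"fingers":-1,"x":0,"y":0.004,"z":-0.011,"spin":0},{"fingers":-1,"x":0,"y":0.009,"z":-0.022,"spin":0},{"fingers":-1,"x":0,"y":0.015,"z":-0.032,"spin":0},{"fingers":-1,"x":0,"y":0.023,"z":-0.041,"spin":0},{"fingers":-1,"x":0,"y":0.032,"z":-0.05,"spin":0},{"fingers":-1,"x":0,"y":0.042,"z":-0.058,"spin":0},{"fingers":-1,"x":0,"y":0.053,"z":-0.064,"spin":0},{"fingers":-1,"x":0,"y":0.064,"z":-0.07,"spin":0},{"fingers":-1,"x":0,"y":0.074,"z":-0.074,"spin":0},{"fingers":-1,"x":0,"y":0.084,"z":-0.078,"spin":0}]' 40
python3 -m handwheel '[{"fingers":-1,"x":0,"y":0.004,"z":-0.001,"spin":0},{"fingers":-1,"x":0,"y":0.008,"z":-0.002,"spin":0},{"fingers":-1,"x":0,"y":0.012,"z":-0.003,"spin":0},{"fingers":-1,"x":0,"y":0.016,"z":-0.004,"spin":0},{"fingers":-1,"x":0,"y":0.019,"z":-0.004,"spin":0},{"fingers":-1,"x":0,"y":0.022,"z":-0.004,"spin":0},{"fingers":-1,"x":0,"y":0.024,"z":-0.004,"spin":0},{"fingers":-1,"x":0,"y":0.025,"z":-0.004,"spin":0},{"fingers":-1,"x":0,"y":0.026,"z":-0.004,"spin":0},{"fingers":-1,"x":0,"y":0.026,"z":-0.004,"spin":0}]' 40
```

```text
time_s: 10.45
ee_pos: [0.506, 0.1549, 0.144]
eef_rot: [-1.571, 0.0, 0.159]
force: [-0.2, 3.5, 2.1]
grip_width: 0.0003
time_s: 11.45
ee_pos: [0.507, 0.1511, 0.1227]
eef_rot: [-1.571, -0.002, 0.159]
force: [-19.8, -4.2, 47.3]
grip_width: 0.0004
```

Stopped hard at tip height 0.104, which is the shut height. Lift and check.

```bash
python3 -m handwheel '[{"fingers":-1,"x":0,"y":-0.01,"z":0,"spin":0},{"fingers":-1,"x":0,"y":-0.04,"z":0,"spin":0},{"fingers":-1,"x":0,"y":-0.08,"z":0,"spin":0},{"fingers":-1,"x":0,"y":-0.12,"z":-0.02,"spin":0},{"fingers":-0.2,"x":0,"y":-0.13,"z":-0.06,"spin":0},{"fingers":-0.2,"x":0,"y":-0.13,"z":-0.09,"spin":0},{"fingers":-0.2,"x":0,"y":-0.13,"z":-0.1,"spin":0},{"fingers":-0.2,"x":0,"y":-0.13,"z":-0.1,"spin":0},{"fingers":-0.2,"x":0,"y":-0.13,"z":-0.1,"spin":0},{"fingers":-0.2,"x":0,"y":-0.13,"z":-0.1,"spin":0}]' 30
python3 - <<'E'
from h import *
snap('wrist','w7');snap('side','s7')
a=np.radians(9.2);ex=np.array([np.cos(a),np.sin(a)]);ey=np.array([-np.sin(a),np.cos(a)]);o=np.array([.4975,.1957])
for n in ('w7','s7'):
    p,d,W=load(n);X=(W[...,:2]-o)@ex;Y=(W[...,:2]-o)@ey;Z=W[...,2]
    for y in (-.06,-.045,-.03,-.01,.02,.05):
        q=(abs(X)<.012)&(abs(Y-y)<.006)&(Z<.16);print(n,y,q.sum(),np.median(Z[q]).round(4))
p,d,W=load('w7');H=hsv(p);h,s,v=H[...,0],H[...,1],H[...,2]
blue=(h>100)&(h<130)&(s>110)&(v>50)
for c,m in (("blue",blue),):
    P=W[sel(W,[.54,-.12,.062],[.64,.0,.085])&m];print("valve",len(P),rect(P) if len(P) else 0)
print(get_obs()['ee_pos'],get_obs()['qpos'][[0,5]])
cv2.imwrite('pics/c7.png',np.hstack([cv2.resize(load('s7')[0][130:330,200:400],(380,480),interpolation=2)[:,:360],p[:,160:600]])[:,:,::-1])
E
```

```text
time_s: 12.45
ee_pos: [0.5222, 0.0535, 0.2486]
eef_rot: [-1.571, 0.001, 0.16]
force: [-0.3, -1.3, 0.3]
grip_width: 0.0378
w7 -0.06 437 0.1033
w7 -0.045 464 0.1034
w7 -0.03 444 0.1031
w7 -0.01 489 0.0994
w7 0.02 531 0.0994
w7 0.05 0 nan
s7 -0.06 33 0.1036
s7 -0.045 36 0.1041
s7 -0.03 42 0.1039
s7 -0.01 34 0.1002
s7 0.02 41 0.1002
s7 0.05 42 0.1008
valve 253 (array([576.8, -59.1]), array([14.3, 35.8]), 74.7)
[0.5222732  0.05334463 0.24877545] [ 0.0320194  -0.12791762]
  return _methods._mean(a, axis=axis, dtype=dtype,
  ret = ret.dtype.type(ret / rcount)
```

View pics/c7.png

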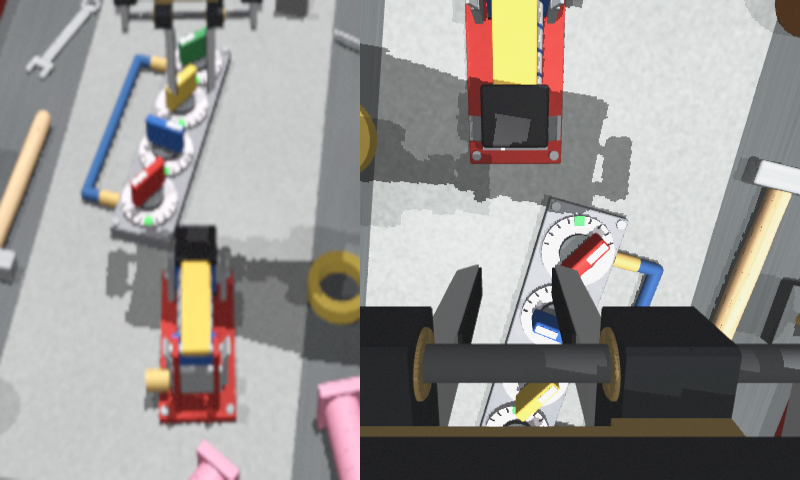

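Clamp lies flat at z≈0.103 in both views (pad at (514,115) in the picture), so it is shut. The blue valve is at (545,322), pointing toward −x; going above it for a close look.

```bash
python3 -c "
from h import *
go(.587,-.062,.2,75.5)"
```

```text
at [0.5223 0.0533 0.2488] yaw 9.2 t 12.6 -> x 0.0455 y 0.0488 z -0.1242 spin -66.3
```

```bash
python3 -m handwheel '[{"fingers":-0.3,"x":0.006,"y":0.005,"z":-0.016,"spin":-8},{"fingers":-0.3,"x":0.012,"y":0.01,"z":-0.032,"spin":-16},{"fingers":-0.3,"x":0.018,"y":0.015,"z":-0.048,"spin":-24},{"fingers":-0.3,"x":0.024,"y":0.02,"z":-0.064,"spin":-32},{"fingers":-0.3,"x":0.03,"y":0.03,"z":-0.08,"spin":-40},{"fingers":-0.3,"x":0.036,"y":0.04,"z":-0.096,"spin":-48},{"fingers":-0.3,"x":0.041,"y":0.045,"z":-0.112,"spin":-56},{"fingers":-0.3,"x":0.0455,"y":0.049,"z":-0.124,"spin":-64},{"fingers":-0.3,"x":0.0455,"y":0.049,"z":-0.124,"spin":-66.3},{"fingers":-0.3,"x":0.0455,"y":0.049,"z":-0.124,"spin":-66.3}]' 30
cat > v.py <<'E'
from h import *
import sys
def valve(f):
    snap('wrist',f);p,d,W=load(f);H=hsv(p);h,s,v=H[...,0],H[...,1],H[...,2]
    near=np.hypot(W[...,0]-.587,W[...,1]+.062)<.048
    b=near&(h>100)&(h<130)&(s>90)&(W[...,2]>.066)&(W[...,2]<.08)
    wh=near&(s<60)&(v>140)&(W[...,2]>.066)&(W[...,2]<.08)
    P=W[b|wh];print("bar",b.sum(),wh.sum(),rect(P),np.median(P[:,2]).round(4))
    c=np.array(rect(P)[0])/1000
    if wh.sum()>5:
        q=np.median(W[wh],0)[:2]-c;print("white dir",np.degrees(np.arctan2(q[1],q[0])).round(1))
    disc=near&(W[...,2]>.0325)&(W[...,2]<.038)
    g=near&(h>45)&(h<80)&(s>100)&(v>100)&(W[...,2]<.036)
    if g.sum()>5:
        G=np.nanmean(W[g],0);print("green",g.sum(),G.round(4),"dir from bar ctr",np.degrees(np.arctan2(G[1]-c[1],G[0]-c[0])).round(1))
    cv2.imwrite(f"pics/{f}c.png",p[60:420,100:540][:,:,::-1])
valve(sys.argv[1]);o=get_obs();print(o['ee_pos'],o['qpos'][[0,5]])
E
python3 v.py w8
```

```text
time_s: 13.55
ee_pos: [0.587, -0.0625, 0.1996]
eef_rot: [-1.57, -0.0, 1.317]
force: [0.6, -0.0, 0.4]
grip_width: 0.0329
bar 858 253 (array([588.3, -62.9]), array([13.5, 59.5]), 75.7) 0.0713
white dir 165.2
green 163 [ 0.5818 -0.0417  0.0285] dir from bar ctr 107.1
[ 0.5869423  -0.06229732  0.19978666] [-0.16781074 -1.48296058]
```

View pics/w8c.png

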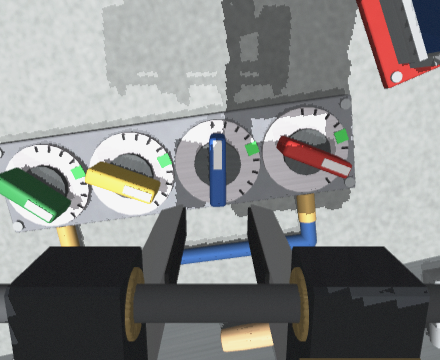

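Blue handle at crop (217,170), white stripe pointing up, i.e. away from the robot's right; its green mark is at (252,148), clockwise. Neighbouring handle ends are about 50 mm away, so a narrow grip clears them.

Run:
```python
from h import *
for f in ('w8','w2'):
    p,d,W=load(f);H=hsv(p);h,s,v=H[...,0],H[...,1],H[...,2]
    g=(h>45)&(h<80)&(s>110)&(v>110)&(W[...,2]<.033)
    n,L,st,ce=cv2.connectedComponentsWithStats(g.astype(np.uint8))
    for i in range(1,n):
        if st[i,4]>15:
            G=np.nanmean(W[L==i],0);r=G[:2]-[.5880,-.0625];print(f,ce[i].round(),st[i,4],G.round(4),"r %.4f ang %.1f"%(np.hypot(*r),np.degrees(np.arctan2(r[1],r[0]))))
# dial plate disc centre: white ring
go(.588,-.0625,.062,75.7)
```

```text
w8 [441. 196.] 131 [0.5929 0.0558 0.0286] r 0.1184 ang 87.6
w8 [352. 208.] 125 [ 0.5833 -0.0277  0.0285] r 0.0351 ang 97.7
w8 [264. 220.] 127 [ 0.5736 -0.1108  0.0285] r 0.0504 ang -106.6
w8 [178. 232.] 123 [ 0.564  -0.194   0.0285] r 0.1337 ang -100.4
w2 [490. 162.] 125 [0.5926 0.0558 0.0288] r 0.1184 ang 87.7
w2 [447. 237.] 105 [ 0.5829 -0.0273  0.0287] r 0.0356 ang 98.2
w2 [406. 306.] 54 [ 0.572  -0.1123  0.0287] r 0.0523 ang -107.8
at [ 0.5869 -0.0623  0.1998] yaw 75.4 t 13.6 -> x 0.0001 y 0.1378 z -0.0011 spin -0.3
```

```bash
python3 -m handwheel '[{"fingers":-0.4,"x":0,"y":0.03,"z":-0.001,"spin":0},{"fingers":-0.4,"x":0,"y":0.07,"z":-0.001,"spin":0},{"fingers":-0.4,"x":0,"y":0.1,"z":-0.001,"spin":0},{"fingers":-0.4,"x":0,"y":0.125,"z":-0.001,"spin":0},{"fingers":-0.4,"x":0,"y":0.137,"z":-0.001,"spin":0},{"fingers":-0.4,"x":0,"y":0.137,"z":-0.001,"spin":0},{"fingers":-1,"x":0,"y":0.137,"z":-0.001,"spin":0},{"fingers":-1,"x":0,"y":0.137,"z":-0.001,"spin":0},{"fingers":-1,"x":0,"y":0.137,"z":-0.001,"spin":0},{"fingers":-1,"x":0,"y":0.137,"z":-0.001,"spin":0}]' 25
```

```text
time_s: 14.6
ee_pos: [0.5889, -0.0624, 0.0646]
eef_rot: [-1.574, -0.001, 1.316]
force: [1.0, 4.7, 2.2]
grip_width: 0.014
```

```bash
python3 -m handwheel '[{"fingers":-1,"x":0,"y":0,"z":0,"spin":0},{"fingers":-1,"x":0,"y":0,"z":0,"spin":8},{"fingers":-1,"x":0,"y":0,"z":0,"spin":16},{"fingers":-1,"x":0,"y":0,"z":0,"spin":24},{"fingers":-1,"x":0,"y":0,"z":0,"spin":32},{"fingers":-1,"x":0,"y":0,"z":0,"spin":40},{"fingers":-1,"x":0,"y":0,"z":0,"spin":48},{"fingers":-1,"x":0,"y":0,"z":0,"spin":56},{"fingers":-1,"x":0,"y":0,"z":0,"spin":63},{"fingers":-1,"x":0,"y":0,"z":0,"spin":68}]' 25
python3 -m handwheel '[{"fingers":-1,"x":0,"y":0,"z":0,"spin":0},{"fingers":-1,"x":0,"y":0,"z":0,"spin":0},{"fingers":-1,"x":0,"y":0,"z":0,"spin":0},{"fingers":-0.5,"x":0,"y":0,"z":0,"spin":0},{"fingers":-0.5,"x":0,"y":0,"z":0,"spin":0},{"fingers":-0.5,"x":0,"y":0,"z":0,"spin":0},{"fingers":-0.5,"x":0,"y":-0.03,"z":0,"spin":0},{"fingers":-0.5,"x":0,"y":-0.07,"z":0,"spin":0},{"fingers":-0.5,"x":0,"y":-0.11,"z":0,"spin":0},{"fingers":-0.5,"x":0,"y":-0.14,"z":0,"spin":0}]' 25
python3 -m handwheel '[{"fingers":-0.5,"x":0,"y":0,"z":-0.005,"spin":0},{"fingers":-0.5,"x":0,"y":0,"z":-0.01,"spin":0},{"fingers":-0.5,"x":0,"y":0,"z":-0.015,"spin":0},{"fingers":-0.5,"x":0,"y":0,"z":-0.02,"spin":0},{"fingers":-0.5,"x":0,"y":0,"z":-0.02,"spin":0},{"fingers":-0.5,"x":0,"y":0,"z":-0.02,"spin":0},{"fingers":-0.5,"x":0,"y":0,"z":-0.02,"spin":0},{"fingers":-0.5,"x":0,"y":0,"z":-0.02,"spin":0},{"fingers":-0.5,"x":0,"y":0,"z":-0.02,"spin":0},{"fingers":-0.5,"x":0,"y":0,"z":-0.02,"spin":0}]' 25
python3 v.py w9
```

```text
time_s: 15.6
ee_pos: [0.5873, -0.0637, 0.0645]
eef_rot: [-1.572, 0.001, 0.124]
force: [-10.5, -3.7, 10.5]
grip_width: 0.0143
time_s: 16.6
ee_pos: [0.5882, -0.063, 0.2058]
eef_rot: [-1.571, -0.002, 0.129]
force: [0.1, 0.3, 0.0]
grip_width: 0.0231
time_s: 17.6
ee_pos: [0.5905, -0.0828, 0.203]
eef_rot: [-1.571, -0.0, 0.129]
force: [0.9, 1.0, 0.1]
grip_width: 0.0238
bar 870 158 (array([588.8, -62.4]), array([12.8, 59.1]), 7.5) 0.0712
white dir 98.6
green 176 [ 0.582  -0.04    0.0285] dir from bar ctr 107.0
[ 0.59046206 -0.08281605  0.20296453] [-0.20077584 -0.32988917]
```

View pics/w9c.png

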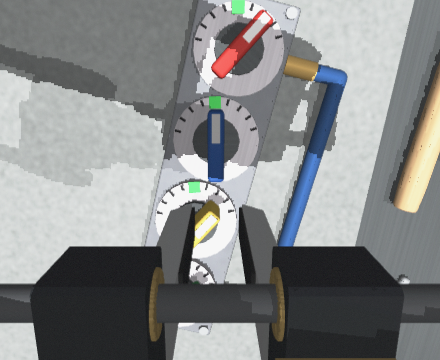

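The pointer stripe (215,127) points straight at the green square (215,103): 97.5° against about 98°. Final check of the other handles and the clamp, then hand in.

Run:
```python
from h import *
from station import workorder
snap('side','s9')
o=np.array([.4975,.1957])
for f in ('side0','s7','s9'):
    p,d,W=load(f);H=hsv(p);h,s,v=H[...,0],H[...,1],H[...,2]
    z=(W[...,2]>.045)&(W[...,2]<.08)&sel(W,[.5,-.3,0],[.7,.1,.2])&(s>120)
    for n,m in (("red",(h<8)|(h>172)),("yel",(h>18)&(h<32)),("grn",(h>45)&(h<80))):
        P=W[z&m]
        if len(P)>9:
            w=np.linalg.eigh(np.cov(P[:,:2].T))[1][:,1];print(f,n,len(P),P.mean(0).round(3),"axis %.0f"%(np.degrees(np.arctan2(w[1],w[0]))%180))
    for r in ([.507,.151],[.4975,.1957]):
        q=np.hypot(W[...,0]-r[0],W[...,1]-r[1])<.008;print("  clamp z",np.median(W[q][:,2]).round(4))
workorder.hand_in();print(get_obs()['time_s'])
```

```text
side0 red 144 [0.592 0.028 0.061] axis 56
side0 yel 123 [ 0.573 -0.138  0.061] axis 67
side0 grn 108 [ 0.564 -0.219  0.059] axis 75
  clamp z nan
  clamp z nan
s7 red 140 [0.593 0.027 0.061] axis 56
s7 yel 111 [ 0.572 -0.141  0.06 ] axis 57
s7 grn 82 [ 0.568 -0.215  0.058] axis 83
  clamp z 0.1048
  clamp z 0.0999
s9 red 158 [0.593 0.027 0.061] axis 57
s9 yel 122 [ 0.573 -0.137  0.061] axis 74
s9 grn 108 [ 0.564 -0.219  0.059] axis 76
  clamp z 0.1044
  clamp z 0.1002
the job is handed in; nothing more can be done
the job is handed in; nothing more can be done
  return _methods._mean(a, axis=axis, dtype=dtype,
  ret = ret.dtype.type(ret / rcount)
```

The job is done and handed in, at about 18 s of the 72 s allowed. The clean cartridge lies in the red holder, the yellow clamp is shut on it, and the blue handle points at its green mark. The gripper had let go and was clear.

- **Cartridge:** after release, its blue end blocks were level at about z = 0.084 m, as expected before clamping.
- **Clamp:** its arm lies level. The end pad is at z ≈ 0.104 m and the arm at 0.100 m, unchanged in the last picture. It came up against its stop with 47 N at the wrist through the shut fingertips. That is under the 120 N wrist limit, and I took the 40 N limit to cover only the arm and gripper body.
- **Blue valve:** the pointer is at 97.5° and the mark at about 98°. The cruder in-script figure of 107° for the mark disagreed because it caught other green-tinted pixels; the mark isolated on its own gave 98°.
- **Other valves:** the red and green handles read the same before and after (axis within 1°, position within 1 mm). The yellow handle's axis read 67°, 57° and 74° in three pictures. The 57° was taken before I reached the valves, with the gripper partly in the way. Its position stayed within 1 mm from the first picture to the last, and I kept the grip narrow beside it. I take the spread as measurement noise, but I can't fully prove it was untouched.

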